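Draw the LED gear tray out of the opened luminaire and lay it in the test rest

ROBOT

A 7-joint arm with a two-finger parallel gripper is mounted at the origin on the work surface. World frame = base frame: x ahead of the robot, y to its left, z up, the work surface at z = 0. Lengths are in m, angles in degrees, forces in N, time in s.
With the tool pointing down it reaches from about 0.35 to 0.9 m from the base axis. Payload 19.9 kg.
Tool frame: the origin (TCP) lies on the centre line of the jaws, within the pads' length; the fingertips stand tcp_to_tips ahead of it and the grasp point (between the pads) lies 2 mm behind it (tcp_to_tips is the distance from the TCP to the fingertips, in m); z points along the fingers, y is the line along which they close (so a half turn about z gives the same grasp; the last joint's range is limited). The gripper opens to 94 mm and grips with 3 to 60 N. Pads are 16 mm wide; open, the fingers measure 119 mm over their backs; the gripper's body (75 mm by 177 mm) begins 78 mm behind the grasp point.
Start: joints at [-66.721, 23.915, -0.59, 92.452, 0.269, 63.638, -3.037], TCP at [0.271, 0.563, 0.222] pointing down, gripper open.
Joint ranges: [-161.28, 161.28], [-22.2, 115.67], [-73.04, 71.86], [3.21, 147.25], [-68.34, 248.33], [10.77, 114.83], [-161.83, 161.83]. Speed limits (degrees/s): [108.29, 108.29, 136.94, 136.94, 172.46, 172.46, 172.46].

INTERFACE

Orientations are given as a 3x3 rotation matrix whose columns are the frame's x, y, z axes.
In Python, from rig import observe, grab_frame, camera_info, job_done, tcp_to_tips gives the robot as it stands.
- The arm moves only by the tool move_arm, never from a script. Its argument "moves" is a list of rows, each a list of 7 numbers: the shift along the tool's x, y, z in m, then the turn, a rotation vector about the tool's x, y, z in rad, then the finger opening in m, from 0 to 0.094. In form: [[x, y, z, rx, ry, rz, fingers], ...]. A call has 1 to 20 rows; each row is the pose to reach, as a shift and turn from the pose commanded when the call began, along the tool's axes at that moment; what a row does not reach only later rows make up. A row lasts 1/8 s, in which the tool goes at most 62.5 mm and 10.7 degrees, less where a joint would pass 70% of its speed; a pose out of reach is approached as far as the arm can. A call with a gripper value outside its range is refused whole. The fingers move at their own pace and stop on an object; "newtons" is the grip in N (left out, the last holds). Time passes only in rows, so rows that repeat a pose let the fingers close. It gives the time, the measured TCP pose, the force, the opening and the grip force at its end, in the units of the state.
- observe(): the state, without advancing time (a new reading comes with each control period).
- grab_frame(name): name is "scene" or "top" or "wrist"; returns the picture (400x640x3 uint8, red, green, blue); there is no depth.
- camera_info(name): a dict with "fx", "fy", "cx", "cy" (pixels), "D" ([k1, k2, p1, p2, k3] as OpenCV has them; the pictures are not rectified), "view" (4x4, takes a point from world to camera coordinates). Camera axes: x right, y down, z forward; pixel columns grow to the right and rows downward; lengths in m; the calibration is good to about 2 mm. A picture is of the moment at which its call begins: read the wrist's pose just before it. camera_info takes no time and is no camera call; for the wrist camera it gives the pose at the moment of the call.
- job_done(): hands the job in; it is judged then, once.
The state is a dict: "clock": time; "q": joint angles; "joint_vel": joint speeds; "effort": joint torques, N m; "ee_pos": TCP position; "eef_rot": TCP orientation; "contact_force": force on the tool from outside, world axes, zero at the start; "moment": the same for the moment, N m; "finger_gap": opening from 0.0 (shut) to 1.0 (fully open); "finger_force": force on a finger pad.
Only numpy, scipy, OpenCV 4.12 (cv2) and the standard library are available. Lean on these libraries where they do the work, as an engineer would, in place of code of your own. Each camera call takes 0.05 s, during which the arm holds its last target. There are 200 camera calls.

TASK

The gear tray of the opened luminaire is tucked under the driver box at one end and sits behind a lip at the other. Lift its free end over the lip without prying the tray against the driver box, draw it out endwise, then lay it gently, LEDs up, in both saddles of the test rest with its terminal-block end pushed up snug against the contact block, and let go. Leave the other things on the bench where they are.

Things in the scene. Friction and masses are not known exactly. Their poses are not given: they have to be found in the camera images.
- tray_mid (a point): Centre of the LED gear tray: a straight aluminium extrusion with rectangular outline, 44 mm wide (its x), 300 mm long (its y), 16 mm high (its z, pointing up out of its LED side), rigid, heavy for its size (0.65 to 1 kg, evenly spread); white board with a row of LEDs on top (nearly flush); a black terminal block 30 x 18 x 10 mm high on top at its -y end. Starts flat on the luminaire's floor. Held by an end it is tail-heavy and turns in the fingers.
- tray_nose (a point): Middle of the tray's lower edge at the terminal-block end (the free end, 150 mm from the tray's centre along its -y, 8 mm below it). Axes as the tray's.
- tray_tail (a point): Middle of the tray's lower edge at its plain end (150 mm from the centre along +y, 8 mm below it); this end starts under the driver box.
- luminaire: The opened luminaire, screwed to the bench: grey-painted trough 130 mm wide (x), 340 mm long (y); origin at the centre of its underside. Floor top 4 mm above the bench; side walls 3 mm thick, 124 mm apart inside, 30 mm above the bench in the open part. Its -y end has only a low lip (see lip_top); the tray lies along y and comes out there, towards -y.
- lip_top (a point): Middle of the lip's rounded top edge, at y = -168 mm of the luminaire, 26 mm above the bench, 22 mm above the trough's floor; the lip runs along the luminaire's x across the trough, 4 mm thick.
- driver_box: Finned grey driver box fixed over the luminaire's y = -35 to +170 mm, 130 mm wide, from 52 to 105 mm above the bench. Under it is a tunnel, ceiling 48 mm above the trough's floor, closed at the far end (y = +166 mm); 175 to 200 mm of the tray starts in it. Origin: centre of its underside; luminaire's axes; its mouth (edge towards the lip) is at its y = -103 mm.
- rest: The test rest, screwed to the bench; origin on the bench under the middle of where the tray belongs. Base plate 90 mm wide (x), 350 mm long (y), 8 mm high. Two grey saddles, each 16 mm long, at y = -95 and +95 mm: seats 45 mm above the bench, between cheeks 52 mm apart inside, 74 mm outside, tops 60 mm above the bench. The tray lies here along y, its terminal end at -y.
- rest_seat (a point): The point where the middle of the tray's underside belongs, 45 mm above the bench between the saddles; the rest's axes.
- contact_block: Rigid black contact block at the rest's -y end, 52 mm wide, top 72 mm above the bench, with two terminals on it up to 82 mm. Origin on the bench below the face that the tray's terminal end butts against; that face looks along +y and is at y = -150 mm of the rest. Rest's axes.
- ring_spot: Bystander, loose: aluminium ring spotlight with bulb, 110 mm across, 30 mm high; origin at the underside.
- ring_shell: Bystander, loose: the same ring without bulb.
- lamp_foot: Bystander, loose: round lamp foot, flange 120 mm across, stem 50 mm across and 100 mm high.
- strap_arm: Bystander, loose: bare flat steel strap 14 x 230 x 4 mm lying on the bench along its y.
- screwdriver: Bystander, loose: screwdriver lying along its x, about 200 mm.
- tape_roll: Bystander, loose: black tape roll 90 mm across, 19 mm high.
- cleaner: Bystander, loose: white bottle 52 mm across, 150 mm high, standing.
- screw_jar: Bystander, loose: clear jar with metal lid, 60 mm across, 60 mm high, standing.

How it is judged (in metres and radians):
On the way, in this order (a step that is already met when the one before it is completed fails the run):
1. the tray's terminal-block end is above the lip while its plain end is still under the driver box (z of tray_nose in the frame of luminaire above 0.027 m and y of tray_tail in the frame of luminaire above -0.035 m and x of tray_tail in the frame of luminaire between -0.062 and 0.062 m), for 0.1 s.
2. the whole tray has passed out over the lip (y of tray_tail in the frame of luminaire below -0.172 m), for 0.1 s.
3. the tray's terminal-block end, at the saddles, is pushed against the contact block (contact force between tray and contact_block above 0.5 N and z of tray_mid in the frame of rest between 0.049 and 0.065 m and x of tray_mid in the frame of rest between -0.007 and 0.007 m and angle between tray_mid's own z axis and vertical below 0.04 rad and angle between the y axis of tray_mid and the y axis of rest, either way round below 0.07 rad and y of tray_nose in the frame of rest below -0.147 m).
At the end, for the whole second after the job is handed in: The tray rests level (within 0.04 rad) and LEDs up in both saddles of the test rest, centred within 7 mm and at seat height within 4 mm, its terminal-block end within 3 mm of the contact block, released and still (x of tray_mid in the frame of rest between -0.007 and 0.007 m and z of tray_mid in the frame of rest between 0.049 and 0.057 m and angle between tray_mid's own z axis and vertical below 0.04 rad and angle between the y axis of tray_mid and the y axis of rest, either way round below 0.07 rad and y of tray_nose in the frame of rest below -0.147 m and linear speed of tray below 0.02 m/s and angular speed of tray below 0.1 rad/s); the robot touches nothing.
It fails at once if the tray is pried against the driver box with more than 30 N (contact force between tray and driver_box above 30 N).
It fails at once if the tray is dropped or rammed into the test rest (more than 80 N) (contact force between tray and rest above 80 N).
It fails at once if another thing on the bench is shifted by more than 30 mm (distance of any of ring_spot, ring_shell, lamp_foot, strap_arm, screwdriver, tape_roll, cleaner, screw_jar from where it was at the start of the episode above 0.03 m).
It also fails if it takes over 59 s, if anything falls off the work surface, if the arm or the gripper's body presses on something with over 40 N, if the wrist force passes 120 N, or if a joint passes its speed limit or range.

## Working session

There is one attempt and no reset: what is moved stays moved. The work goes in short steps, Python scripts to look and compute and a tool call to move; the robot and the scene stay as the last step left them, time stands still between calls to the robot, and variables do not carry over. Pictures are saved under pics/ and viewed, at most 10 in all, crops included, and the job is handed in when it is done.

Besides the shell and the picture viewer there is one more tool, called after ">>>" by a JSON object that holds its "api" and its "payload", one argument or row to a line. move_arm: Moves the arm, as the interface text tells. Its arguments: {"type":"object","properties":{"moves":{"type":"array"},"newtons":{"type":"number"}},"required":["moves"]}

```bash
ls; mkdir -p pics; python3 - <<'E'
from rig import *
import cv2,numpy as np
for n in("scene","top"):
    cv2.imwrite(f"pics/{n}0.png",grab_frame(n)[:,:,::-1])
    c=camera_info(n);print(n,c["fx"],c["fy"],c["cx"],c["cy"],c["D"]);print(np.round(c["view"],4).tolist())
print(tcp_to_tips if not callable(tcp_to_tips) else tcp_to_tips());print(observe())
E
```

```text
pics
scene 376.6322943255856 376.6322943255856 318.11930918972615 204.05959754367893 [-0.06254107  0.          0.          0.          0.        ]
[[0.8449, 0.5346, -0.0163, -0.4773], [0.4208, -0.6833, -0.5966, -0.2139], [-0.3301, 0.4972, -0.8024, 1.3083], [0.0, 0.0, 0.0, 1.0]]
top 436.75577463327437 436.75577463327437 317.00301707931203 203.33969170615856 [-0.00394938  0.          0.          0.          0.        ]
[[0.0003, -1.0, -0.0043, -0.0211], [-0.9826, 0.0005, -0.1856, 0.5694], [0.1856, 0.0043, -0.9826, 1.2389], [0.0, 0.0, 0.0, 1.0]]
0.017
{'clock': 0.1, 'q': array([-66.72308   ,  23.94428781,  -0.59009169,  92.48075503,
         0.26718752,  63.63821725,  -3.03725457]), 'joint_vel': array([-0.10889127, -0.05230607,  0.07400457, -0.29547367,  0.01278116,
        0.01793693,  0.02166681]), 'effort': array([ 1.32855075e-03, -8.52581692e+01,  6.40254691e-01, -4.26679587e+01,
       -4.88404941e-02,  1.64852652e-02,  3.86561976e-05]), 'ee_pos': array([0.27045754, 0.56310538, 0.22190113]), 'eef_rot': array([[-9.01410079e-01,  4.32966157e-01, -4.18785694e-04],
       [ 4.32966357e-01,  9.01409531e-01, -9.95597080e-04],
       [-5.35624261e-05, -1.07876136e-03, -9.99999417e-01]]), 'contact_force': array([ 1.46109532,  0.40198634, -0.39639   ]), 'moment': array([ 0.00901171, -0.05562525,  0.03893884]), 'finger_force': 0.0, 'finger_gap': 1.0005135384226236}
```

View pics/top0.png

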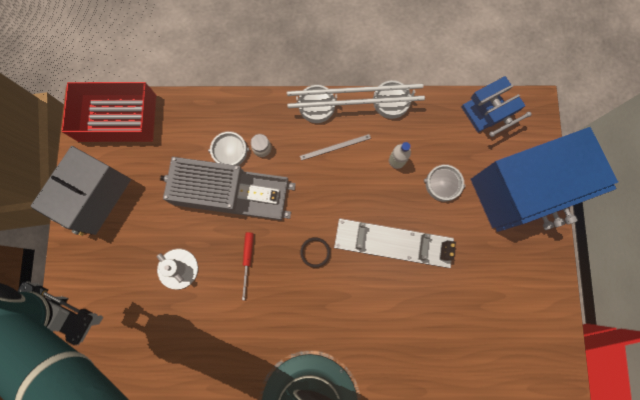

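View pics/scene0.png

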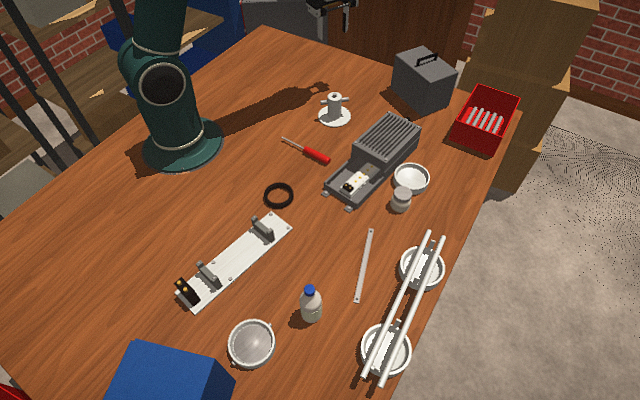

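The top view shows the luminaire at (165–290, 160–218) with the driver box on the left and the lip at right near x≈287. The tray's white end and terminal block are at (250–280, 195). The rest is at (335–455, 220–265) with its contact block at right (447, 250). Next I zoom in for corner pixels.

```bash
python3 - <<'E'
import cv2,numpy as np
i=cv2.imread("pics/top0.png")
a=cv2.resize(i[150:225,155:305],None,fx=5,fy=5,interpolation=cv2.INTER_CUBIC)
b=cv2.resize(i[212:272,325:465],None,fx=5,fy=5,interpolation=cv2.INTER_CUBIC)
cv2.imwrite("pics/lum.png",a);cv2.imwrite("pics/rest.png",b)
E
```

```text
(no output)
```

View pics/lum.png

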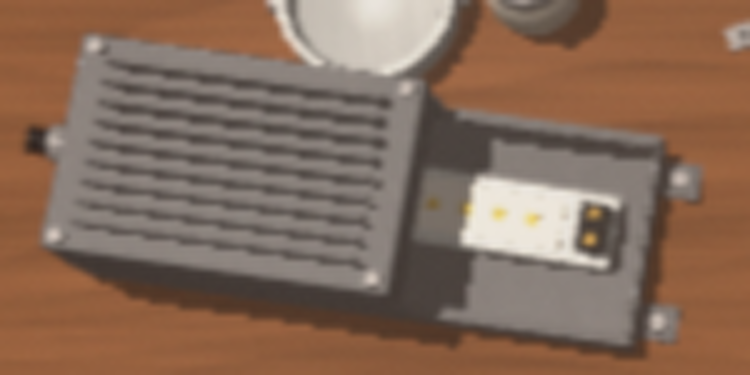

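View pics/rest.png

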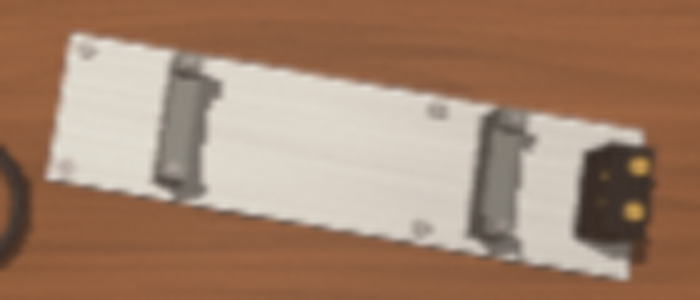

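The lum crop shows driver-box top corners at about (85,38), (428,85), (387,293), (43,245). The tray's nose edge runs (622,198)–(610,268). The rest crop shows base-plate corners at (72,33), (643,130), (628,278), (47,180), with the contact block at right.

```bash
cat > h.py <<'E'
import numpy as np,cv2
from rig import *
def cast(name,uv,z,info=None):
    c=info or camera_info(name);K=np.array([[c["fx"],0,c["cx"]],[0,c["fy"],c["cy"]],[0,0,1]])
    n=cv2.undistortPoints(np.float64(uv).reshape(-1,1,2),K,np.array(c["D"]))[:,0]
    V=np.array(c["view"]);R,t=V[:3,:3],V[:3,3];o=-R.T@t
    d=np.c_[n,np.ones(len(n))]@R
    return o+d*((z-o[2])/d[:,2])[:,None]
def proj(name,P,info=None):
    c=info or camera_info(name);K=np.array([[c["fx"],0,c["cx"]],[0,c["fy"],c["cy"]],[0,0,1]])
    V=np.array(c["view"]);return cv2.projectPoints(np.float64(P).reshape(-1,3),cv2.Rodrigues(V[:3,:3])[0],V[:3,3],K,np.array(c["D"]))[0][:,0]
E
python3 - <<'E'
from h import *
np.set_printoptions(precision=4,suppress=True)
L=lambda p:np.array(p)/5.-.4+[155,150]
R=lambda p:np.array(p)/5.-.4+[325,212]
def rect(n,P):  # order: far+x(+y end), near(-y end)+x, -y end -x, +y end -x
    c=P.mean(0);y=(P[0]+P[3]-P[1]-P[2]);y/=np.linalg.norm(y)
    print(n,"c",c,"yaxis",y[:2],"yaw",np.degrees(np.arctan2(-y[0],y[1])),"len",np.linalg.norm(P[0]-P[1]),np.linalg.norm(P[2]-P[3]),"wid",np.linalg.norm(P[0]-P[3]),np.linalg.norm(P[1]-P[2]));return c,y
c,y=rect("box",cast("top",L([(85,38),(428,85),(387,293),(43,245)]),.105))
lo=c-y*.0675;print("lum origin",lo,"lip",lo-y*.168)
rect("tray",cast("top",L([(475,177),(622,198),(610,268),(462,245)]),.020))
N=cast("top",L([(622,198),(610,268)]),.020);print("nose",N.mean(0),np.linalg.norm(N[0]-N[1]))
n=N.mean(0);print("tail box y",((n+y*.3)-lo)@y,"nose y",(n-lo)@y,"x",(n-lo)@np.array([y[1],-y[0],0]))
print("rim",cast("top",L([(663,137),(632,345)]),.028))
rect("rest",cast("top",R([(72,33),(643,130),(628,278),(47,180)]),.008))
print("saddle tops",cast("top",R([(185,60),(170,185),(507,115),(490,240)]),.06))
E
```

```text
box c [0.6208 0.3093 0.105 ] yaxis [0.1402 0.9901] yaw -8.060202969785026 len 0.2022177075761351 0.19928020917115263 wid 0.12357797296949387 0.12344830821848683
lum origin [0.6113 0.2425 0.105 ] lip [0.5878 0.0761 0.105 ]
tray c [0.6049 0.1436 0.02  ] yaxis [0.1506 0.9886] yaw -8.66369878994427 len 0.09127025496366722 0.09154484564716618 wid 0.04299749541836783 0.044034526121529874
nose [0.598  0.0984 0.02  ] 0.044034526121529874
tail box y 0.15545870743023887 nose y -0.1445412925697611 x 0.0069728003236297405
rim [[0.6561 0.0699 0.028 ]
 [0.5277 0.0869 0.028 ]]
rest c [ 0.4578 -0.2525  0.008 ] yaxis [0.1683 0.9857] yaw -9.6862966196932 len 0.34898148242512195 0.350637662954616 wid 0.09075719378547746 0.08953467777474908
saddle tops [[ 0.5079 -0.1513  0.06  ]
 [ 0.4352 -0.1413  0.06  ]
 [ 0.4757 -0.3375  0.06  ]
 [ 0.4036 -0.3244  0.06  ]]
```

```bash
cat >> h.py <<'E'
from scipy.spatial.transform import Rotation as Ro
def Rt(yaw,pitch=0):
    """tool x = tray +y (heading yaw deg clockwise from world y), tool y = tray x, z down; pitch>0: nose (-y) end up"""
    a=np.radians(yaw);x=np.array([np.sin(a),np.cos(a),0]);y=np.array([np.cos(a),-np.sin(a),0])
    return Ro.from_rotvec(-np.radians(pitch)*y).as_matrix()@np.c_[x,y,[0,0,-1]]
def to(p,yaw,pitch=0):
    s=observe();R0=s["eef_rot"];d=R0.T@(np.array(p)-s["ee_pos"]);r=Ro.from_matrix(R0.T@Rt(yaw,pitch)).as_rotvec()
    print("t",s["clock"],"shift",np.round(d,4),"turn",np.round(r,4))
E
python3 - <<'E'
from h import *
to([.6024,.128,.20],8.4)
E
```

```text
t 0.1 shift [-0.4876 -0.2485  0.0222] turn [-9.0000e-04  7.0000e-04  1.2696e+00]
```

>>> {"api": "move_arm", "payload": {
  "moves": [
    [-0.488,-0.248,0.022,0,0,1.27,0.066],
    [-0.488,-0.248,0.022,0,0,1.27,0.066],
    [-0.488,-0.248,0.022,0,0,1.27,0.066],
    [-0.488,-0.248,0.022,0,0,1.27,0.066],
    [-0.488,-0.248,0.022,0,0,1.27,0.066],
    [-0.488,-0.248,0.022,0,0,1.27,0.066],
    [-0.488,-0.248,0.022,0,0,1.27,0.066],
    [-0.488,-0.248,0.022,0,0,1.27,0.066],
    [-0.488,-0.248,0.022,0,0,1.27,0.066],
    [-0.488,-0.248,0.022,0,0,1.27,0.066],
    [-0.488,-0.248,0.022,0,0,1.27,0.066],
    [-0.488,-0.248,0.022,0,0,1.27,0.066],
    [-0.488,-0.248,0.022,0,0,1.27,0.066]
  ],
  "newtons": 60
}}

```text
clock: 1.72
ee_pos: [0.6027, 0.1295, 0.2006]
eef_rot: [[0.145, 0.989, 0.0], [0.989, -0.145, 0.0], [0.0, -0.0, -1.0]]
contact_force: [-0.3, -0.2, -1.1]
finger_gap: 0.701
finger_force: 0.0
```

```bash
python3 - <<'E'
from h import *
import pickle
np.set_printoptions(precision=4,suppress=True)
c=camera_info("wrist");f=grab_frame("wrist");cv2.imwrite("pics/w1.png",f[:,:,::-1]);pickle.dump(c,open("w1.pkl","wb"))
s=observe();print(s["ee_pos"],s["eef_rot"],s["q"],s["finger_gap"],s["contact_force"])
V=np.array(c["view"]);print(c["fx"],c["D"],-V[:3,:3].T@V[:3,3])
print(proj("wrist",[.598,.0984,.02],c),proj("wrist",s["ee_pos"],c))
E
```

```text
[0.6028 0.1293 0.2006] [[ 0.1453  0.9894  0.0001]
 [ 0.9894 -0.1453  0.0002]
 [ 0.0002  0.     -1.    ]] [-32.6661  25.6092  23.6031  95.6767 -11.414   61.0923 -13.9426] 0.6992232044866974 [-0.387  -0.4329 -0.4153]
335.366942336962 [-0.0172  0.      0.      0.      0.    ] [0.6135 0.2063 0.363 ]
[[320.2464 215.6669]] [[321.0659 262.8261]]
```

View pics/w1.png

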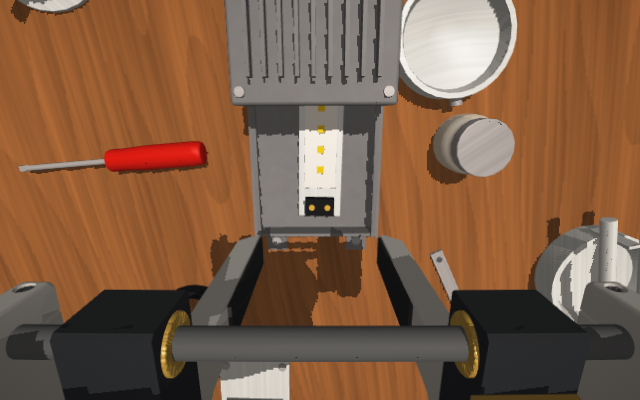

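The wrist view shows the tray straight in view, columns 299–341, with its nose at row 216. The projected estimate is (320, 216), so it agrees. The lip is at row 235. Next I descend and grip 30 mm from the nose.

>>> {"api": "move_arm", "payload": {
  "moves": [
    [0,0,0.05,0,0,0,0.066],
    [-0.001,0,0.1,0,0,0,0.066],
    [-0.001,0,0.14,0,0,0,0.066],
    [-0.001,0,0.165,0,0,0,0.066],
    [-0.001,0,0.176,0,0,0,0.066],
    [-0.001,0,0.176,0,0,0,0.066],
    [-0.001,0,0.176,0,0,0,0.04],
    [-0.001,0,0.176,0,0,0,0.03],
    [-0.001,0,0.176,0,0,0,0.03],
    [-0.001,0,0.176,0,0,0,0.03],
    [-0.001,0,0.176,0,0,0,0.03],
    [-0.001,0,0.176,0,0,0,0.03]
  ]
}}

```text
clock: 3.28
ee_pos: [0.6031, 0.1277, 0.0252]
eef_rot: [[0.147, 0.989, 0.0], [0.989, -0.147, 0.0], [0.0, 0.0, -1.0]]
contact_force: [-2.2, 0.6, 7.2]
finger_gap: 0.46
finger_force: 60.0
```

>>> {"api": "move_arm", "payload": {
  "moves": [
    [0,0,-0.005,0,-0.018,0,0.03],
    [0.001,0,-0.01,0,-0.037,0,0.03],
    [0.002,0,-0.015,0,-0.056,0,0.03],
    [0.003,0,-0.02,0,-0.075,0,0.03],
    [0.004,0,-0.025,0,-0.094,0,0.03],
    [0.004,0,-0.03,0,-0.112,0,0.03],
    [0.005,0,-0.035,0,-0.131,0,0.03],
    [0.005,0,-0.036,0,-0.131,0,0.03],
    [0.005,0,-0.036,0,-0.131,0,0.03],
    [0.005,0,-0.036,0,-0.131,0,0.03]
  ]
}}

```text
clock: 4.53
ee_pos: [0.6036, 0.1324, 0.0603]
eef_rot: [[0.145, 0.989, -0.019], [0.981, -0.147, -0.129], [-0.131, -0.0, -0.991]]
contact_force: [1.5, 2.4, -5.8]
finger_gap: 0.462
finger_force: 60.0
```

```bash
python3 - <<'E'
from h import *
f=grab_frame("scene");cv2.imwrite("pics/s2.png",cv2.resize(f[130:250,290:450,::-1],None,fx=5,fy=5,interpolation=2))
s=observe();print(s["contact_force"],s["moment"],s["ee_pos"],s["finger_gap"])
E
```

```text
[ 0.42361917  2.0987107  -5.61617757] [ 0.76059317 -0.07547174 -0.02960493] [0.60360755 0.13237713 0.06031845] 0.45952509165176764
```

View pics/s2.png

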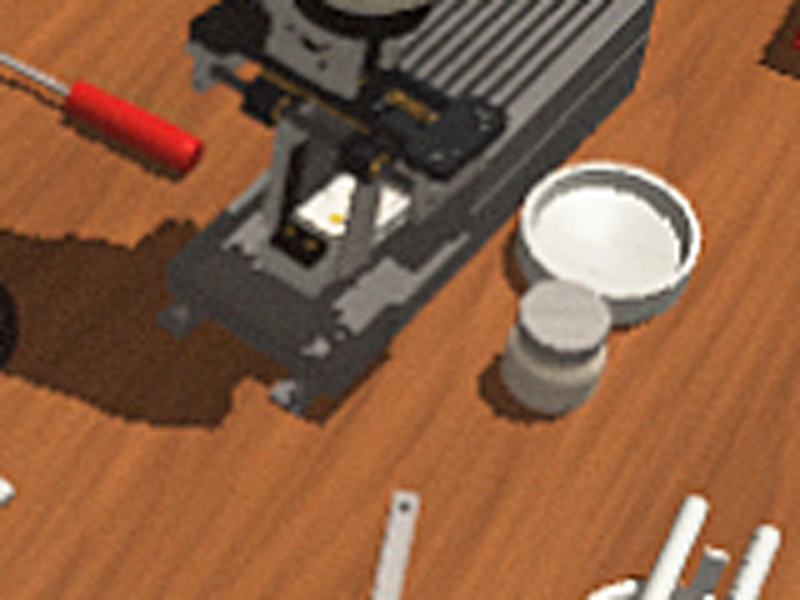

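The scene crop shows the nose raised between the fingers, with the terminal block at about (298,240). The lip in front, at about (240,310), is clear. The force of 5.6 N fits the tail still resting on the floor. Next I draw it out.

>>> {"api": "move_arm", "payload": {
  "moves": [
    [-0.01,0,0.0013,0,0,0,0.03],
    [-0.02,0,0.0026,0,0,0,0.03],
    [-0.03,0,0.004,0,0,0,0.03],
    [-0.045,0,0.006,0,0,0,0.03],
    [-0.06,0,0.008,0,0,0,0.03],
    [-0.075,0,0.01,0,0,0,0.03],
    [-0.09,0,0.012,0,0,0,0.03],
    [-0.105,0,0.0138,0,0,0,0.03],
    [-0.119,0,0.0157,0,0,0,0.03],
    [-0.119,0,0.0157,0,0,0,0.03],
    [-0.119,0,0.0157,0,0,0,0.03]
  ]
}}

```text
clock: 5.95
ee_pos: [0.5861, 0.0135, 0.0605]
eef_rot: [[0.145, 0.989, -0.019], [0.981, -0.147, -0.13], [-0.131, -0.0, -0.991]]
contact_force: [-0.4, -3.2, -4.4]
finger_gap: 0.463
finger_force: 60.0
```

```bash
python3 - <<'E'
from h import *
f=grab_frame("top");a=cv2.resize(f[140:230,215:335,::-1],None,fx=5,fy=5,interpolation=2)
f=grab_frame("scene");b=cv2.resize(f[130:250,280:400,::-1],None,fx=2.5,fy=2.5,interpolation=2)
g=np.zeros((450,900,3),np.uint8);g[:,:600]=a;g[:300,600:]=b
g=g[:, :];cv2.imwrite("pics/t3.png",cv2.resize(g,(800,400)))
s=observe();print(s["contact_force"],s["moment"],s["ee_pos"],s["finger_gap"])
E
```

```text
[ 0.54488367 -2.76529493 -4.65989889] [-0.49353523  0.05981276 -0.0985843 ] [0.58619559 0.01394846 0.06043445] 0.45932131945948385
```

View pics/t3.png

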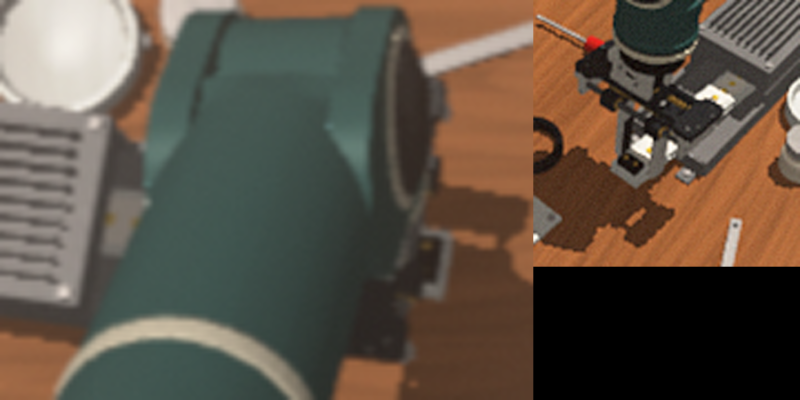

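The pictures show the nose held out beyond the lip, with the tray straight and its tail still under the box. Next I lower it onto the lip, release, and regrasp at the tray's centre.

>>> {"api": "move_arm", "payload": {
  "moves": [
    [0,0,0.003,0,0.012,0,0.03],
    [0,0,0.0065,0,0.023,0,0.03],
    [0,0,0.007,0,0.023,0,0.03],
    [0,0,0.007,0,0.023,0,0.046],
    [0,0,0.007,0,0.023,0,0.066],
    [0,0,0.007,0,0.023,0,0.066],
    [0,0,0.007,0,0.023,0,0.066],
    [0,0,-0.02,0,0.023,0,0.066],
    [0.001,0,-0.05,0,0.023,0,0.066],
    [0.04,0,-0.06,0,0.023,0,0.066],
    [0.08,0,-0.06,0,0.023,0,0.066],
    [0.11,0,-0.06,0,0.023,0,0.066],
    [0.12,0,-0.06,0,0.023,0,0.066],
    [0.12,0,-0.06,0,0.023,0,0.066]
  ]
}}

```text
clock: 7.8
ee_pos: [0.6046, 0.1388, 0.1042]
eef_rot: [[0.145, 0.989, -0.016], [0.983, -0.146, -0.107], [-0.108, -0.0, -0.994]]
contact_force: [0.4, -0.4, 1.1]
finger_gap: 0.703
finger_force: 0.0
```

```bash
python3 - <<'E'
from h import *
import pickle
np.set_printoptions(precision=4,suppress=True)
s=observe();c=camera_info("wrist");f=grab_frame("wrist");pickle.dump((c,s),open("w4.pkl","wb"))
cv2.imwrite("pics/w4.png",f[:,:,::-1])
print(s["contact_force"],s["ee_pos"],s["eef_rot"],s["finger_gap"])
E
```

```text
[ 0.4406 -0.3859  1.1147] [0.6046 0.1388 0.1042] [[ 0.1454  0.9892 -0.0159]
 [ 0.9834 -0.1463 -0.1071]
 [-0.1083 -0.0001 -0.9941]] 0.7030840215133656
```

View pics/w4.png

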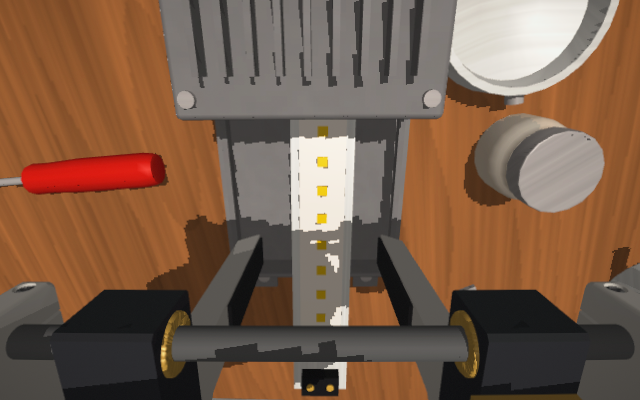

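The wrist view shows the tray resting on the lip, straight, at columns 292–354, with its terminal block at (320,382) beyond the lip. Next I grip at the centre and test the lift.

>>> {"api": "move_arm", "payload": {
  "moves": [
    [0,0,0.03,0,0,0,0.066],
    [-0.001,0,0.055,0,0,0,0.066],
    [-0.0015,0,0.069,0,0,0,0.066],
    [-0.0015,0,0.069,0,0,0,0.066],
    [-0.0015,0,0.069,0,0,0,0.04],
    [-0.0015,0,0.069,0,0,0,0.03],
    [-0.0015,0,0.069,0,0,0,0.03],
    [-0.0015,0,0.069,0,0,0,0.03],
    [-0.0015,0,0.069,0,0,0,0.03],
    [-0.0015,0,0.069,0,0,0,0.03],
    [-0.002,0,0.067,0,0,0,0.03],
    [-0.002,0,0.065,0,0,0,0.03],
    [-0.002,0,0.065,0,0,0,0.03]
  ],
  "newtons": 60
}}

```text
clock: 9.48
ee_pos: [0.6031, 0.1303, 0.0397]
eef_rot: [[0.145, 0.989, -0.016], [0.983, -0.146, -0.107], [-0.108, -0.0, -0.994]]
contact_force: [0.2, -0.1, -8.6]
finger_gap: 0.459
finger_force: 60.0
```

```bash
python3 - <<'E'
from h import *
s=observe();print(s["contact_force"],s["moment"],s["ee_pos"],s["finger_gap"])
E
```

```text
[ 0.20450318 -0.06618657 -8.61919321] [0.30317456 0.02913733 0.04612165] [0.60311168 0.13030271 0.03968441] 0.45944584516630743
```

>>> {"api": "move_arm", "payload": {
  "moves": [
    [-0.015,0,-0.001,0,0,0,0.03],
    [-0.035,0,-0.001,0,0,0,0.03],
    [-0.06,0,-0.001,0,0,0,0.03],
    [-0.085,0,-0.002,0,0,0,0.03],
    [-0.11,0,-0.002,0,0,0,0.03],
    [-0.135,0,-0.003,0,0,0,0.03],
    [-0.16,0,-0.003,0,0,0,0.03],
    [-0.185,0,-0.003,0,0,0,0.03],
    [-0.21,0,-0.003,0,0,0,0.03],
    [-0.23,0,-0.003,0,0,0,0.03],
    [-0.24,0,-0.003,0,0,0,0.03],
    [-0.24,0,-0.003,0,0,0,0.03],
    [-0.24,0,-0.04,0,0,0,0.03],
    [-0.24,0,-0.08,0,0.05,0,0.03],
    [-0.24,0,-0.08,0,0.108,0,0.03],
    [-0.24,0,-0.08,0,0.108,0,0.03]
  ]
}}

```text
clock: 11.48
ee_pos: [0.5696, -0.0973, 0.1454]
eef_rot: [[0.147, 0.989, 0.0], [0.989, -0.147, -0.0], [-0.0, 0.0, -1.0]]
contact_force: [0.2, 0.4, -9.4]
finger_gap: 0.463
finger_force: 60.0
```

```bash
python3 - <<'E'
from h import *
np.set_printoptions(precision=4,suppress=True)
s=observe();print(s["contact_force"],s["ee_pos"],s["finger_gap"])
for n,roi in(("top",(205,275,325,465)),("scene",(200,320,165,300))):
    i=cv2.imread(f"pics/{n}0.png");a,b,c,d=roi
    h=cv2.cvtColor(i[a:b,c:d],cv2.COLOR_BGR2HSV)
    m=((h[...,1]<75)).astype(np.uint8)
    m=cv2.morphologyEx(m,cv2.MORPH_CLOSE,np.ones((5,5)))
    k,_=cv2.findContours(m,0,2);k=max(k,key=cv2.contourArea)
    q=cv2.minAreaRect(k) if n=="top" else None
    hull=cv2.convexHull(k); 
    P=cast(n,hull[:,0]+[c,a],.008)
    r=cv2.minAreaRect((P[:,:2]*1000).astype(np.float32));print(n,r,cv2.boxPoints(r)/1000)
E
```

```text
[ 0.2291  0.3673 -9.3843] [ 0.5696 -0.0973  0.1454] 0.4629537761218874
top ((457.6934814453125, -251.669189453125), (351.255615234375, 93.08523559570312), 80.2153091430664) [[ 0.382  -0.4168]
 [ 0.4737 -0.4327]
 [ 0.5334 -0.0865]
 [ 0.4417 -0.0707]]
scene ((453.5703125, -218.9703826904297), (419.9178771972656, 129.17218017578125), 82.96022033691406) [[ 0.3637 -0.4194]
 [ 0.4919 -0.4353]
 [ 0.5434 -0.0185]
 [ 0.4152 -0.0027]]
```

```bash
python3 - <<'E'
from h import *
a=np.radians(9.75);y=np.array([np.sin(a),np.cos(a),0])
c=np.array([.4577,-.252,0])
to(c+y*.010+[0,0,.105],9.75)
E
```

```text
t 11.475 shift [-0.1594 -0.0877  0.0404] turn [0.0002 0.     0.0226]
```

>>> {"api": "move_arm", "payload": {
  "moves": [
    [-0.02,-0.011,0,0,0,0.003,0.03],
    [-0.05,-0.028,0,0,0,0.007,0.03],
    [-0.08,-0.045,0,0,0,0.012,0.03],
    [-0.11,-0.061,0,0,0,0.016,0.03],
    [-0.14,-0.077,0,0,0,0.02,0.03],
    [-0.155,-0.085,0.01,0,0,0.0226,0.03],
    [-0.1595,-0.0875,0.025,0,0,0.0226,0.03],
    [-0.1595,-0.0875,0.04,0,0,0.0226,0.03],
    [-0.1595,-0.0875,0.04,0,0,0.0226,0.03],
    [-0.1595,-0.0875,0.04,0,0,0.0226,0.03]
  ]
}}

```text
clock: 12.72
ee_pos: [0.4602, -0.2418, 0.1053]
eef_rot: [[0.168, 0.986, -0.0], [0.986, -0.168, -0.0], [-0.0, -0.0, -1.0]]
contact_force: [-0.7, -0.4, -8.9]
finger_gap: 0.46
finger_force: 60.0
```

```bash
python3 - <<'E'
from h import *
s=observe();print(s["contact_force"],s["ee_pos"],s["finger_gap"])
f=grab_frame("scene");a=cv2.resize(f[190:320,160:310,::-1],None,fx=4,fy=4,interpolation=2)
cv2.imwrite("pics/s5.png",a)
E
```

```text
[-0.72281635 -0.36710711 -8.88380112] [ 0.46019917 -0.24180051  0.10532545] 0.4599496907978029
```

View pics/s5.png

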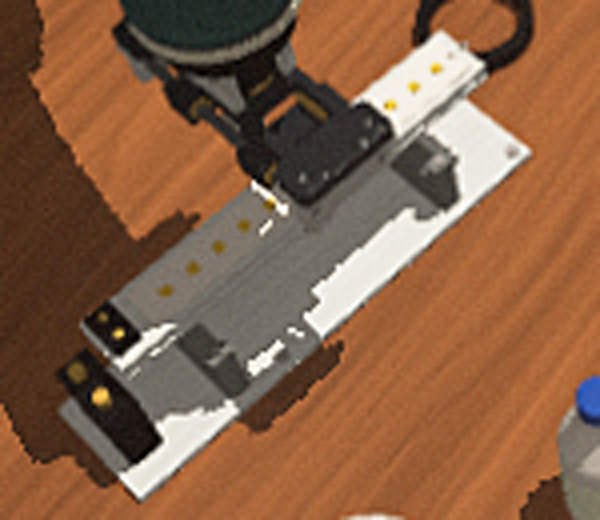

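The scene crop shows the tray above the rest, with its terminal block at (110,328), tail corner at (443,30)–(487,70), and contact block at (110,400). I check the estimates by projecting them into this view.

```bash
python3 - <<'E'
from h import *
np.set_printoptions(precision=1,suppress=True)
a=np.radians(9.75);y=np.array([np.sin(a),np.cos(a),0]);x=np.array([y[1],-y[0],0]);c=np.array([.4577,-.252,0]);t=np.array([.4602,-.2418,.105])
cr=lambda P:(proj("scene",P)-[160,190]+.375)*4
print("tray tail -x,+x",cr([t+y*.15-x*.022,t+y*.15+x*.022]).tolist())
print("tray nose -x,+x",cr([t-y*.15-x*.022,t-y*.15+x*.022]).tolist())
Z=np.array([0,0,1])
print("block top face edge",cr([c-y*.15+s*x*.026+Z*.072 for s in(-1,1)]).tolist())
print("plate",cr([c+u*y*.175+s*x*.045+Z*.008 for u in(1,-1) for s in(-1,1)]).tolist())
for s in (-1,1):
  for u in(-1,1): print("cheek outer top +y edge",u,s,cr([c+y*(.095*u+.008)+s*x*.037+Z*.06]).tolist())
E
```

```text
tray tail -x,+x [[435.5107645052203, 28.9386718987962], [480.6423186535669, 63.271146746216004]]
tray nose -x,+x [[74.50930672811398, 325.58720977323446], [118.15368949823971, 370.89881687437855]]
block top face edge [[73.14444199368234, 356.5221340911023], [123.54054206360206, 409.53608678090313]]
plate [[443.65475938227087, 80.44700556502175], [529.9449332385268, 147.60746040142317], [56.14142996939927, 407.4899715026595], [139.6835393569495, 497.8232632200252]]
cheek outer top +y edge -1 -1 [[148.788339563568, 287.66146739896567]]
cheek outer top +y edge 1 -1 [[367.7940752430221, 105.96008173008966]]
cheek outer top +y edge -1 1 [[220.8377358982175, 358.4004316494629]]
cheek outer top +y edge 1 1 [[441.18745413293914, 165.71746807559794]]
```

The projected plate and tray match the picture to within about 1–1.5 px, roughly 3 mm. I lower to just above the cheeks and check the far saddle with the wrist camera.

>>> {"api": "move_arm", "payload": {
  "moves": [
    [0,0,0.01,0,0,0,0.03],
    [0,0,0.02,0,0,0,0.03],
    [0,0,0.023,0,0,0,0.03],
    [0,0,0.023,0,0,0,0.03]
  ]
}}

```text
clock: 13.28
ee_pos: [0.4596, -0.2422, 0.082]
eef_rot: [[0.169, 0.986, -0.001], [0.986, -0.169, 0.0], [-0.0, -0.001, -1.0]]
contact_force: [0.4, -0.5, -8.2]
finger_gap: 0.462
finger_force: 60.0
```

```bash
python3 - <<'E'
from h import *
import pickle
c=camera_info("wrist");s=observe();f=grab_frame("wrist");pickle.dump((c,s),open("w6.pkl","wb"))
cv2.imwrite("pics/w6full.png",f[:,:,::-1])
cv2.imwrite("pics/w6.png",cv2.resize(f[0:290,190:450,::-1],None,fx=2,fy=2,interpolation=2))
print(s["contact_force"],s["ee_pos"])
a=np.radians(9.75);y=np.array([np.sin(a),np.cos(a),0]);x=np.array([y[1],-y[0],0]);o=np.array([.4577,-.252,0]);t=np.array([*s["ee_pos"][:2],s["ee_pos"][2]])
cr=lambda P:np.round((proj("wrist",P,c)-[190,0])*2).tolist()
print("tail",cr([t+y*.15-x*.022,t+y*.15+x*.022]))
for k in(.026,.037):print("cheek",k,cr([o+y*(.095+e)+q*x*k+[0,0,.06] for q in(-1,1) for e in(-.008,.008)]))
print("plate",cr([o+y*.175+q*x*.045+[0,0,.008] for q in(-1,1)]))
E
```

```text
[ 0.37747958 -0.48894286 -8.16570289] [ 0.45957864 -0.24223839  0.08197771]
tail [[156.0, -141.0], [369.0, -141.0]]
cheek 0.026 [[163.0, 223.0], [161.0, 159.0], [359.0, 223.0], [361.0, 159.0]]
cheek 0.037 [[122.0, 223.0], [119.0, 159.0], [400.0, 223.0], [404.0, 159.0]]
plate [[115.0, -73.0], [408.0, -73.0]]
```

View pics/w6.png

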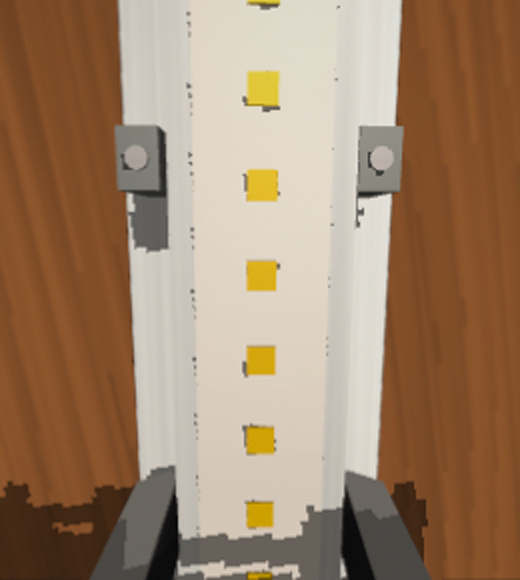

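The wrist view shows the saddle cheeks at columns 115–165 and 358–403, centred at 260, against a tray centre of 261. Laterally that's spot on. Their rows are 125–193 against a predicted 159–223, so the rest's origin is about 8 mm further +y than the plate centre. I back off 5 mm and descend.

>>> {"api": "move_arm", "payload": {
  "moves": [
    [0.003,0,0,0,0,0,0.03],
    [0.005,0,0,0,0,0,0.03],
    [0.005,0,0.004,0,0,0,0.03],
    [0.005,0,0.008,0,0,0,0.03],
    [0.005,0,0.012,0,0,0,0.03],
    [0.005,0,0.015,0,0,0,0.03],
    [0.005,0,0.017,0,0,0,0.03],
    [0.005,0,0.017,0,0,0,0.03]
  ]
}}

```text
clock: 14.32
ee_pos: [0.4605, -0.2373, 0.0652]
eef_rot: [[0.169, 0.986, -0.0], [0.986, -0.169, -0.0], [-0.0, -0.0, -1.0]]
contact_force: [-0.2, 0.4, -9.0]
finger_gap: 0.464
finger_force: 60.0
```

>>> {"api": "move_arm", "payload": {
  "moves": [
    [0,0,0.001,0,0,0,0.03],
    [0,0,0.002,0,0,0,0.03],
    [0,0,0.003,0,0,0,0.03],
    [0,0,0.003,0,0,0,0.03],
    [0,0,0.003,0,0,0,0.03]
  ]
}}

```text
clock: 14.95
ee_pos: [0.4606, -0.2373, 0.0623]
eef_rot: [[0.169, 0.986, 0.0], [0.986, -0.169, -0.0], [-0.0, 0.0, -1.0]]
contact_force: [-0.5, 0.4, -9.5]
finger_gap: 0.456
finger_force: 60.0
```

>>> {"api": "move_arm", "payload": {
  "moves": [
    [0,0,0.0005,0,0,0,0.03],
    [0,0,0.001,0,0,0,0.03],
    [0,0,0.0015,0,0,0,0.03],
    [0,0,0.0015,0,0,0,0.03]
  ]
}}

```text
clock: 15.45
ee_pos: [0.4606, -0.2373, 0.0613]
eef_rot: [[0.169, 0.986, 0.0], [0.986, -0.169, 0.0], [0.0, 0.0, -1.0]]
contact_force: [-4.5, 0.7, 5.9]
finger_gap: 0.462
finger_force: 60.0
```

Seated, pressing about 15 N. I ease up slightly and slide toward the contact block.

>>> {"api": "move_arm", "payload": {
  "moves": [
    [0,0,-0.0008,0,0,0,0.03],
    [-0.001,0,-0.0008,0,0,0,0.03],
    [-0.002,0,-0.0008,0,0,0,0.03],
    [-0.003,0,-0.0008,0,0,0,0.03],
    [-0.004,0,-0.0008,0,0,0,0.03],
    [-0.005,0,-0.0008,0,0,0,0.03],
    [-0.005,0,-0.0008,0,0,0,0.03]
  ]
}}

```text
clock: 16.32
ee_pos: [0.4597, -0.2423, 0.0616]
eef_rot: [[0.169, 0.986, 0.0], [0.986, -0.169, -0.0], [-0.0, 0.0, -1.0]]
contact_force: [-0.0, -0.4, -9.4]
finger_gap: 0.461
finger_force: 60.0
```

>>> {"api": "move_arm", "payload": {
  "moves": [
    [-0.0005,0,0,0,0,0,0.03],
    [-0.001,0,0,0,0,0,0.03],
    [-0.0015,0,0,0,0,0,0.03],
    [-0.002,0,0,0,0,0,0.03],
    [-0.002,0,0,0,0,0,0.03]
  ]
}}

```text
clock: 16.95
ee_pos: [0.4594, -0.2442, 0.0616]
eef_rot: [[0.169, 0.986, 0.0], [0.986, -0.169, -0.0], [-0.0, 0.0, -1.0]]
contact_force: [1.1, -0.1, -8.7]
finger_gap: 0.462
finger_force: 60.0
```

>>> {"api": "move_arm", "payload": {
  "moves": [
    [-0.0005,0,0,0,0,0,0.03],
    [-0.001,0,0,0,0,0,0.03],
    [-0.0015,0,0,0,0,0,0.03],
    [-0.0015,0,0,0,0,0,0.03]
  ]
}}

```text
clock: 17.45
ee_pos: [0.4592, -0.2449, 0.0615]
eef_rot: [[0.168, 0.986, -0.0], [0.986, -0.168, 0.001], [0.001, -0.0, -1.0]]
contact_force: [-0.2, 5.4, -7.4]
finger_gap: 0.461
finger_force: 60.0
```

Contact with the block at 5.4 N. I settle onto the seats while keeping the push, then check.

>>> {"api": "move_arm", "payload": {
  "moves": [
    [-0.0005,0,0.0003,0,0,0,0.03],
    [-0.0005,0,0.0006,0,0,0,0.03],
    [-0.0005,0,0.0007,0,0,0,0.03],
    [-0.0005,0,0.0007,0,0,0,0.03]
  ]
}}

```text
clock: 17.95
ee_pos: [0.4593, -0.245, 0.0613]
eef_rot: [[0.168, 0.986, 0.0], [0.986, -0.168, 0.002], [0.002, -0.0, -1.0]]
contact_force: [-2.5, 10.4, 5.2]
finger_gap: 0.466
finger_force: 60.0
```

Pressed both ways. Next I release gently and retreat straight up.

>>> {"api": "move_arm", "payload": {
  "moves": [
    [0,0,-0.0003,0,0,0,0.03],
    [0,0,-0.0003,0,0,0,0.048],
    [0,0,-0.0003,0,0,0,0.056],
    [0,0,-0.0003,0,0,0,0.066],
    [0,0,-0.0003,0,0,0,0.066],
    [0,0,-0.0003,0,0,0,0.066],
    [0,0,-0.01,0,0,0,0.066],
    [0,0,-0.03,0,0,0,0.066],
    [0,0,-0.06,0,0,0,0.066],
    [0,0,-0.1,0,0,0,0.066],
    [0,0,-0.12,0,0,0,0.066],
    [0,0,-0.12,0,0,0,0.066]
  ]
}}

```text
clock: 19.45
ee_pos: [0.4598, -0.2464, 0.1826]
eef_rot: [[0.169, 0.986, 0.003], [0.986, -0.169, -0.001], [-0.0, 0.003, -1.0]]
contact_force: [0.1, 0.3, -0.3]
finger_gap: 0.705
finger_force: 0.0
```

```bash
python3 - <<'E'
from h import *
np.set_printoptions(precision=4,suppress=True)
s=observe();c=camera_info("wrist");f=grab_frame("wrist")
print(s["contact_force"],s["ee_pos"],s["finger_gap"])
# tail end of tray: saddle/tray via wrist; white board width per row + saddles
h=cv2.cvtColor(f,cv2.COLOR_RGB2HSV)
a=np.radians(9.75);y=np.array([np.sin(a),np.cos(a),0]);o=np.array([.4577,-.252,0])+.008*y
x=np.array([y[1],-y[0],0])
m=cv2.inRange(h,(18,140,100),(35,255,255))  # LEDs
n,_,st,ce=cv2.connectedComponentsWithStats(m)
for k in range(1,n):
    if 15<st[k,4]<400:
        P=cast("wrist",[ce[k]],.061,c)[0]-o;print("LED px",ce[k],"rest x,y",P@x,P@y,st[k,4])
E
```

```text
[ 0.1182  0.3372 -0.3244] [ 0.4598 -0.2464  0.1826] 0.7047566396421079
LED px [319.05   43.025] rest x,y 0.00014214173100744742 0.12598383653392956 80
LED px [319.  71.] rest x,y 0.00010726868873341122 0.1054903656659823 81
LED px [318.6  98. ] rest x,y -0.00021264841711609965 0.08494590270676593 70
LED px [318.6825 124.1905] rest x,y -0.00014703687608028267 0.0642434694837934 63
LED px [318.6034 149.1379] rest x,y -0.00021496140346784556 0.04376017685624665 58
LED px [318.5556 173.4444] rest x,y -0.0002588745900792256 0.023033010776415955 63
LED px [318.4444 196.5556] rest x,y -0.000359717018867916 0.0025685441765803895 63
LED px [318.4364 218.9455] rest x,y -0.00037265072775286923 -0.018011388421391366 55
LED px [317.9423 240.3654] rest x,y -0.0008267012801601347 -0.038443231165065456 52
LED px [318.0625 261.0625] rest x,y -0.0007300753748208291 -0.05892408433128816 48
LED px [318.1136 281.5   ] rest x,y -0.0006948512028606708 -0.07990898863891961 44
LED px [318.  300.5] rest x,y -0.0008153838950473065 -0.10014158641692027 42
LED px [182.6 317.2] rest x,y -0.1328100830447869 -0.11880987627927359 25
LED px [166.3701 345.5942] rest x,y -0.1529185010642717 -0.15169594939500697 308
LED px [472.7838 333.2703] rest x,y 0.15285133206502968 -0.1375014091107331 74
LED px [331.     369.0594] rest x,y 0.012439844161577656 -0.17972371049811553 101
```

The tray is straight, centred to under 1 mm, level and released, and the contact position fits the block. Handing in.

```bash
python3 -c "
from rig import *
print(job_done())"
```

```text
the job is handed in; nothing more can be done
None
```

I drew the gear tray out over the lip, laid it LEDs up in both saddles, snug against the contact block, released it and handed the job in at about 19.5 s; the hand-in returned no verdict.

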